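Row up the lock cases and lay the retaining bail down

ROBOT

A 6-joint arm with a two-finger parallel gripper is mounted at the origin on the work surface. World frame = base frame: x ahead of the robot, y to its left, z up, the work surface at z = 0. Lengths are in mm, angles in rad, forces in N, time in s.
With the tool pointing down it reaches from about 400 to 925 mm from the base axis. Payload 12.5 kg.
Tool frame: the origin (TCP) lies midway between the tips of the shut fingers; the grasp point (between the pads) lies 19 mm behind it; z points along the fingers, y is the line along which they close (so a half turn about z gives the same grasp; the last joint's range is limited). The gripper opens to 95 mm and grips with 3 to 60 N. Pads are 20 mm wide; open, the fingers measure 119 mm over their backs; the gripper's body (75 mm by 180 mm) begins 59 mm behind the grasp point.
Start: joints at [1.203, 0.491, 1.559, -0, 1.092, -0.106], TCP at [161.744, 603.726, 214.661] pointing down, gripper open.
Joint ranges: [-3.1, 3.1], [-0.84, 2.19], [0.05, 2.79], [-1.13, 4.28], [0.06, 2.93], [-2.69, 2.69]. Speed limits (rad/s): [2.22, 2.22, 2.79, 3.14, 3.14, 3.14].

INTERFACE

Orientations are given as [roll, pitch, yaw] about the fixed x, y, z axes, in that order (R = Rz(yaw) Ry(pitch) Rx(roll)).
In Python, from cell import env gives the robot as it stands.
- The arm moves only by the shell command python3 -m inch 'ROWS'. ROWS is JSON, a list of rows, each a list of 7 numbers: the turn, a rotation vector about the tool's x, y, z in rad, then the shift along the tool's x, y, z in cm, then the closure, from -1 (fully open) to 1 (shut). A call has 1 to 20 rows; each row shifts and turns the commanded pose from where the row before left it, along the tool's axes as they then stand; what a row does not reach is not made up. A row lasts 1/8 s, in which the tool goes at most 62.5 mm and 10.7 degrees, less where a joint would pass 70% of its speed; a pose out of reach is approached as far as the arm can. A call with a gripper value outside its range is refused whole. The fingers move at their own pace and stop on an object; the grip force is fixed at half the most. Time passes only in rows, so rows that do not move let the fingers close. It gives the time, the measured TCP pose, the force, the opening and the grip force at its end, in the units of the state.
- env.state(): the state, without advancing time (a new reading comes with each control period).
- env.read_camera(name): name is "scene" or "top"; returns a dict with "img" (480x640x3 uint8, red, green, blue), "depth" (480x640 float32, mm along the optical axis (not along the pixel's ray), 0 where there is no reading), "fx", "fy", "cx", "cy" (pixels), "D" ([k1, k2, p1, p2, k3] as OpenCV has them; the pictures are not rectified), "position" and "orientation" of the camera in the world. Camera axes: x right, y down, z forward; pixel columns grow to the right and rows downward; lengths in mm; the calibration is good to about 2 mm. A picture is of the moment at which its call begins.
- env.job_done(): hands the job in; it is judged then, once.
Trained networks look in a picture, given as the dict that the camera call returned (one of the last four; its "shot" number tells which), for a name from the list of things; names that differ only in an ending like _2 or _b are one class to them, and where a whole thing is asked for, a point or a joint stands for the part that bears it (a point fixed in the world has none). Each returns a list of dicts, best first, with "score" (0 to 1); they miss things now and then, are a little off and sometimes report something else, mostly with a low value. They report only what shows in the picture. A call takes as long as a camera call. They do not tell look-alikes from the thing itself.
- env.find_in(picture, target): "centre" ([x, y, z] in mm, in the coordinates of the camera as it stood for that picture, good to about 4 mm: the middle of the surface that is visible of it).
- env.trace(picture, target): "mask" (480x640 bool, what is visible of it).
The state is a dict: "t": time; "joints": joint angles; "qvel": joint speeds; "tau": joint torques, N m; "eef_pos": TCP position; "tcp_rot": TCP orientation; "ft_force": force on the tool from outside, world axes, zero at the start; "moment": the same for the moment, N m; "opening": opening from 0.0 (shut) to 1.0 (fully open); "grip_force": force on a finger pad.
Only numpy, scipy, OpenCV 4.12 (cv2) and the standard library are available. Lean on these libraries where they do the work, as an engineer would, in place of code of your own. Each camera call takes 0.05 s, during which the arm holds its last target. There are 200 camera calls.

TASK

Slide the three safe-lock cases on the low shelf, without lifting them, into one neat row: backs flush against the back fence, touching side by side, the first one touching the end plate at the left end (left as seen from the robot). Then swing the standing retaining bail over the row and lay it fully down in its cradles in front of the locks. Leave the other things on the counter where they are.

Things in the scene. Friction and masses are not known exactly. Their poses are not given: they have to be found in the camera images.
- shelf: low fixed wooden shelf, 390 wide (y), 230 deep (x). Origin on the counter below its middle; x points to the back (away from the robot), y to the left seen from the robot, z up. Board top at z 50, x -120 to 110. Hinge posts at x 100, y +-175, top at z 135. Two forked cradles on the board at x -10, y +-176, 34 x 12, top at z 88, open upward.
- fence (a point): middle of the top edge of the back fence's front face, at shelf (80, 0, 80): 30 high above the board, 360 long along the shelf's y. Axes as the shelf's.
- end_plate (a point): middle of the top edge of the left end plate's inner face, at shelf (47, 170, 95): 45 high above the board, runs from shelf x 5 to 90. The right end is open.
- bail (a joint): angle of the retaining bail in rad: 0 straight up, negative leaning to the back, positive swung towards the robot, 1.88 (end stop) lying in the two cradles in front of the row. Stiff hinge: stays where it is left, takes 2 to 4 N at the bar. Hinge axis along the shelf's y at shelf x 100, z 115.
- bail_bar (a point): middle of the bail's cross bar: round steel bar 10 thick, 376 long along the shelf's y, with an arm at each end (y +-188); bar axis 115 from the hinge axis. When down its axis lies at shelf x -10, z 80, 20 in front of locks that touch the fence.
- lock_wide: rectangular dark steel safe-lock case with a cover plate and brass spindle boss on top (5 proud): 75 wide (its y), 70 deep (its x), 48 high, 0.35 to 0.7 kg, standing loose on the shelf board. Origin centre of its underside.
- lock_mid: rectangular dark steel safe-lock case with a cover plate and brass spindle boss on top (5 proud): 70 wide (its y), 70 deep (its x), 42 high, 0.35 to 0.7 kg, standing loose on the shelf board. Origin centre of its underside.
- lock_narrow: rectangular dark steel safe-lock case with a cover plate and brass spindle boss on top (5 proud): 60 wide (its y), 70 deep (its x), 45 high, 0.35 to 0.7 kg, standing loose on the shelf board. Origin centre of its underside.
- padlock: bystander, on the counter: rusty cylinder padlock lying down, about 105 x 44 x 44; origin under the rear end of its body, x towards the shackle.
- change_key: bystander, on the counter: black steel change key lying flat, about 125 long; origin near its middle.
- screwdriver: bystander, on the counter: screwdriver with a white ceramic handle, 190 long, lying flat; origin near its middle, x to the tip.
- escutcheon: bystander, on the counter: round polished brass escutcheon, 70 diameter, 12 high, flat on the counter; origin centre of underside.
- oil_tin: bystander, on the counter: aluminium tin, 56 diameter, 90 high, upright; origin centre of underside.
There are look-alikes about, which are no part of the job. What is shaped like the lock_narrow but turquoise is not meant. Leave any red look-alike of the lock_mid alone.

How it is judged (in metres and radians):
On the way, in this order (a step that is already met when the one before it is completed fails the run):
1. the three lock cases stand in a closed row against the back fence and the left end plate (x of each of lock_wide, lock_mid, lock_narrow in the frame of shelf above 0.038 m and y of lock_wide in the frame of shelf above -0.0055 m and angle between the x axis of each of lock_wide, lock_mid, lock_narrow and the x axis of shelf, either way round below 0.1 rad and angle between each of lock_wide, lock_mid, lock_narrow's own z axis and vertical below 0.08 rad and y of lock_mid in the frame of shelf above -0.008 m and y of lock_narrow in the frame of shelf above -0.013 m), for 0.2 s.
2. the bail lies down in its cradles in front of the row (value of joint bail above 1.78 rad), for 0.2 s.
At the end, for the whole second after the job is handed in: Every lock case stands upright with its back within 7 mm of the back fence, square to the shelf within 0.1 rad, and the row is closed up to the left end plate, in any order, with all gaps together under 8 mm; the bail lies in its cradles (joint above 1.78 of 1.88 rad); all at rest (all of step 1 and value of joint bail above 1.78 rad and linear speed of each of lock_wide, lock_mid, lock_narrow below 0.02 m/s and velocity of joint bail below 0.05 rad/s); the robot touches nothing.
It fails at once if a lock case is lifted more than 15 mm off the shelf board (z of any of lock_wide, lock_mid, lock_narrow in the frame of shelf above 0.065 m).
It fails at once if a lock case is tipped over or falls off the shelf (angle between any of lock_wide, lock_mid, lock_narrow's own z axis and vertical above 0.5 rad or z of any of lock_wide, lock_mid, lock_narrow in the frame of shelf below 0.035 m).
It fails at once if a bystander on the counter is moved more than 30 mm (distance of any of padlock, change_key, screwdriver, escutcheon, oil_tin from where it was at the start of the episode above 0.03 m).
It also fails if it takes over 70 s, if anything falls off the work surface, if the arm or the gripper's body presses on something with over 40 N, if the wrist force passes 120 N, or if a joint passes its speed limit or range.

## Working session

There is one attempt and no reset: what is moved stays moved. The work goes in short steps, Python scripts to look and compute and a shell command to move; the robot and the scene stay as the last step left them, time stands still between calls to the robot, and variables do not carry over. Pictures are saved under pics/ and viewed, at most 10 in all, crops included, and the job is handed in when it is done.

```bash
ls; mkdir -p pics
python3 - <<'E'
from cell import env
import cv2,numpy as np
s=env.state(); print({k:np.round(v,3).tolist() for k,v in s.items()})
for n in("scene","top"):
    p=env.read_camera(n); cv2.imwrite(f"pics/{n}0.png",p["img"][:,:,::-1]); print(n,p["fx"],p["fy"],p["cx"],p["cy"],p["D"],p["position"],p["orientation"])
E
```

```text
pics
{'t': 0.0, 'joints': [1.203, 0.492, 1.559, 0.0, 1.092, -0.106], 'qvel': [-0.002, 0.001, 0.001, 0.0, 0.0, 0.001], 'tau': [0.001, -61.267, -25.819, 0.069, 0.048, -0.0], 'eef_pos': [161.661, 603.496, 214.068], 'tcp_rot': [-3.141, -0.0, 2.88], 'ft_force': [0.111, 1.023, -0.34], 'moment': [-0.068, -0.023, 0.039], 'grip_force': 0.0, 'opening': 1.003}
scene 433.3858528685044 433.3858528685044 318.1959810162371 237.1393414550665 [-0.10461118  0.          0.          0.          0.        ] [842.68372667 418.36360918 810.61934826] [-2.42726473 -0.01796441  2.43481445]
top 512.8094946834428 512.8094946834428 309.6930701885559 231.5885563383869 [-0.04726653  0.          0.          0.          0.        ] [ 423.4128455    18.80851441 1071.594394  ] [-3.07737104 -0.00980265 -1.55528251]
```

View pics/scene0.png

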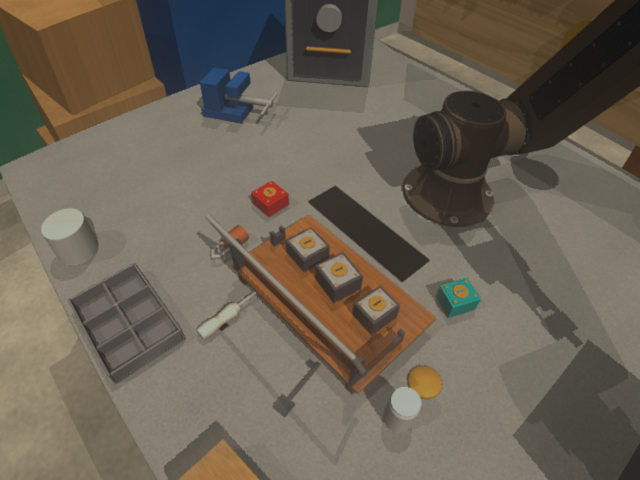

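View pics/top0.png

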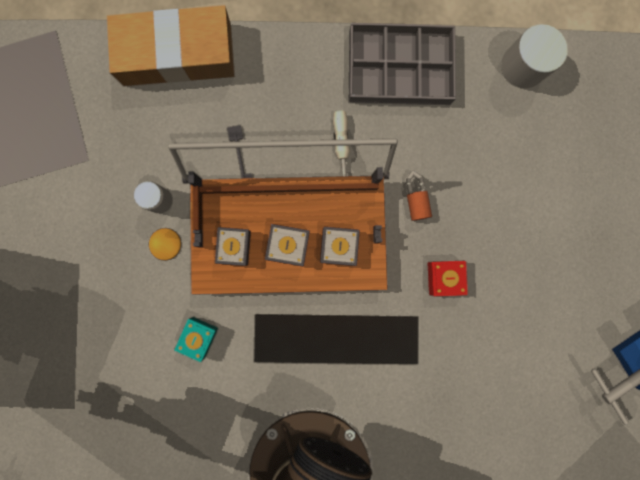

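The scene view shows the shelf at about (335,300), with the three grey locks at (308,247), (339,276) and (376,308). The bail is up and leaning back, and the red and turquoise look-alikes stand off the shelf. In the top view, image up is +x and image left is +y. The locks are at (233,246), (288,245) and (340,246), the bar is at row 144, and the end plate is on the left at column 197.

```bash
cat > h.py <<'E'
from cell import env
import cv2,numpy as np
from scipy.spatial.transform import Rotation as R
def T(p): return R.from_euler('xyz',p["orientation"]).as_matrix(),np.array(p["position"])
def K(p): return np.array([[p["fx"],0,p["cx"]],[0,p["fy"],p["cy"]],[0,0,1.]])
def rays(p,uv):
    n=cv2.undistortPoints(np.float64(uv).reshape(-1,1,2),K(p),np.array(p["D"])).reshape(-1,2)
    return np.c_[n,np.ones(len(n))]
def cloud(p,mask):
    v,u=np.nonzero(mask&(p["depth"]>0)); r,t=T(p)
    return (rays(p,np.c_[u,v])*p["depth"][v,u][:,None])@r.T+t
def onplane(p,uv,z):
    r,t=T(p); d=rays(p,uv)@r.T; return t+d*((z-t[2])/d[:,2])[:,None]
def rect(P):
    c,s,a=cv2.minAreaRect(np.float32(P[:,:2])); a=(a+45)%90-45
    return np.round(c,1),np.round(s,1),round(float(a),1)
E
python3 - <<'E'
from h import *
for n in("top","scene"):
    p=env.read_camera(n); r,t=T(p)
    for k in("lock_wide","lock_mid","lock_narrow","shelf","bail_bar"):
        for d in env.trace(p,k)[:4]:
            if d["score"]<.3: continue
            P=cloud(p,d["mask"]); v,u=np.nonzero(d["mask"])
            if len(P)<20: continue
            z=np.percentile(P[:,2],[5,50,95]).round(1)
            Q=P[P[:,2]>z[2]-12] if 'lock' in k else P
            print(n,k,round(d["score"],2),"px",u.mean().round(),v.mean().round(),"z",z,*rect(Q),len(Q))
    for k in ("bail","bail_bar","padlock","oil_tin","escutcheon"):
        for d in env.find_in(p,k)[:1]: print(n,k,round(d["score"],2),(r@d["centre"]+t).round(1))
E
```

```text
top lock_wide 0.81 px 287.0 245.0 z [ 95.5  99.2 103.3] [460.8  53.6] [74.9 70.1] -8.9 1437
top lock_mid 0.76 px 339.0 246.0 z [89.4 93.3 97.3] [460.5 -47.3] [69.9 70. ] -3.9 1319
top lock_mid 0.67 px 447.0 279.0 z [ 2.6 42.5 47.2] [ 400.3 -273. ] [70.4 70.6] 2.5 1190
top lock_narrow 0.77 px 232.0 246.0 z [ 82.8  96.3 100.2] [456.7 159.6] [60.5 70. ] -3.4 1162
top lock_narrow 0.58 px 196.0 338.0 z [ 3.4 45.6 50.3] [270.5 235.4] [61.6 70.2] -22.9 1075
top shelf 0.65 px 287.0 224.0 z [ 46.8  50.5 226.5] [526.5  66.4] [324.6 475.4] 2.2 20556
top bail_bar 0.85 px 277.0 147.0 z [134.  227.3 230.5] [634.7  73.5] [107.5 469. ] 2.4 1656
top bail 0.64 [622.1  61.5 228.2]
top bail_bar 0.69 [621.8  60.1 229.1]
top padlock 0.59 [ 553.1 -207.7   36.9]
top oil_tin 0.75 [549.6 312.5  87.5]
top escutcheon 0.88 [461.4 306.9   9.2]
scene lock_wide 0.69 px 338.0 277.0 z [ 61.3  98.8 103.3] [458.3  53. ] [77.1 71.1] -8.6 1085
scene lock_mid 0.65 px 307.0 250.0 z [56.7 92.7 97.4] [459.1 -47.1] [70.9 70.1] -4.5 860
scene lock_mid 0.61 px 270.0 199.0 z [ 6.  42.2 47.7] [ 399.3 -272.9] [70.4 73. ] 2.7 570
scene lock_mid 0.43 px 291.0 394.0 z [ 4.6  8.1 10.9] [655.6 159.5] [117.3  33.6] 12.4 480
scene lock_narrow 0.78 px 457.0 298.0 z [ 6.9 45.9 51. ] [268.6 235.1] [62.5 71.8] -22.3 815
scene lock_narrow 0.58 px 376.0 310.0 z [ 56.1  96.7 101.3] [455.3 158.2] [59.9 70.8] -3.7 986
scene shelf 0.55 px 327.0 304.0 z [ 48.2  51.8 228.7] [484.7 -46.9] [297.7 591.1] 2.1 14000
scene bail_bar 0.59 px 291.0 298.0 z [ 53.9 228.4 231.1] [587.6  13.1] [ 87.1 475. ] 2.2 1539
scene bail_bar 0.54 px 338.0 277.0 z [ 62.1  98.9 103.3] [459.4  54. ] [76.4 70.6] -9.2 1495
scene bail 0.89 [623.6 109.1 233.2]
scene bail_bar 0.93 [620.2 106.9 225.6]
scene padlock 0.81 [ 554.6 -208.5   29.3]
scene oil_tin 0.92 [566.7 333.9  89. ]
scene escutcheon 0.71 [621.7 106.1 235.3]
```

The three locks' sizes and heights match the text. From the robot's left they are narrow, wide, mid. Next I'll find the shelf frame from the board, fence, end plate and posts.

Run:
```python
from h import *
for n in("top","scene"):
    p=env.read_camera(n)
    m=np.ones((480,640),bool); P=cloud(p,m)
    P=P[(P[:,0]>330)&(P[:,0]<700)&(abs(P[:,1]-66)<240)]
    B=P[(abs(P[:,2]-50.5)<5)&(P[:,0]<560)]
    v=B[:,:2]
    # robust board: morphological open on a 2mm grid
    def grid(Q,k):
        g=np.zeros((240,260),np.uint8); i=((Q[:,0]-330)/2).astype(int); j=((Q[:,1]+174)/2).astype(int); ok=(i>=0)&(i<240)&(j>=0)&(j<260); g[i[ok],j[ok]]=1
        g=cv2.morphologyEx(g,cv2.MORPH_CLOSE,np.ones((5,5))); g=cv2.morphologyEx(g,cv2.MORPH_OPEN,np.ones((k,k)))
        l,lab,st,_=cv2.connectedComponentsWithStats(g); b=1+np.argmax(st[1:,4]); i,j=np.nonzero(lab==b); return np.c_[i*2+331,j*2-173.]
    G=grid(B,9); print(n,"board",*rect(G), "median z",np.median(B[:,2]).round(1))
    # front edge & side edges of board by line fits
    for nm,sel in(("front",0),):
        f=[(y,G[G[:,1]==y,0].min()) for y in np.unique(G[:,1])][8:-8]; a=np.polyfit(*np.array(f).T,1); print(" front x=a*y+b",a.round(4))
    F=P[(abs(P[:,2]-80)<5)&(P[:,0]>530)]; 
    if len(F)>50:
        G=grid(F,3); print(" fence top",*rect(G)); f=[(y,G[G[:,1]==y,0].min()) for y in np.unique(G[:,1])]; f=np.array(f)[5:-5]; a=np.polyfit(f[:,0],f[:,1],1); print("  front face",a.round(4), f[[0,-1]])
    E=P[(abs(P[:,2]-95)<5)&(P[:,1]>190)&(P[:,1]<280)]
    if len(E)>20: G=grid(E,2); print(" endplate",*rect(G),"ymin",np.percentile(E[:,1],[2,50,98]).round(1),np.percentile(E[:,0],[2,98]).round(1),len(E))
    Bb=P[(P[:,2]>205)]; print(" bar",*rect(Bb),np.percentile(Bb[:,2],[50,95]))
```

```text
top board [461.  51.] [388. 196.] 0.0 median z 49.9
 front x=a*y+b [-3.940000e-02  3.720154e+02]
 fence top [574.  53.] [ 11.9 348.6] 2.3
  front face [-3.760000e-02  5.713067e+02] [[-111.  577.]
 [ 217.  563.]]
 endplate [531.  233.5] [87.9 11.7] 1.8 ymin [191.2 230.2 235.9] [448.2 576. ] 246
 bar [623.   58.8] [ 17.6 384.5] 2.3 [227.68524416 230.76772032]
scene board [457.5  51.9] [182.1 390.6] 2.1 median z 51.2
 front x=a*y+b [-3.77000e-02  3.69708e+02]
 fence top [571. 137.] [60.  4.] 0.0
  front face [ -0. 569.] [[117. 569.]
 [157. 569.]]
 endplate [524. 231.] [12. 82.] 0.0 ymin [223.6 230.2 235.8] [481.9 591. ] 266
 bar [624.3  59.1] [ 14.9 383.4] 2.9 [228.95284886 231.29543899]
```

Shelf frame: origin about (489, 54), yaw about +0.038. The locks sit at about shelf x -30, at y 106, 0 and -100. I'll push each one back with the half-open fingers used as a beam, starting with narrow.

```bash
python3 -m inch '[[0,0,-0.15,0,0,0,0],[0,0,-0.15,0,0,0,0],[0,0,0,-1.9,-3.8,0,0],[0,0,0,-1.9,-3.8,0,0],[0,0,0,-1.9,-3.8,0,0],[0,0,0,-1.9,-3.8,0,0],[0,0,0,-1.9,-3.8,0,0],[0,0,0,-1.9,-3.8,0,0],[0,0,0,-1.9,-3.8,0,0],[0,0,0,-1.9,-3.8,0,0],[0,0,0,-1.9,-3.8,0,0],[0,0,0,-1.9,-3.8,0,0],[0,0,0,-1.9,-3.8,0,0],[0,0,0,-1.9,-3.8,0,0],[0,0,0,0,0,0,0]]'
python3 -c "
from h import *
print(env.state()['joints'])"
```

```text
t: 3.18
eef_pos: [408.1, 155.0, 214.7]
tcp_rot: [3.142, 0.001, -3.107]
ft_force: [-0.8, 1.2, 0.1]
opening: 0.497
grip_force: 0.0
[ 2.11557488e-01  2.22816389e-01  1.99586516e+00 -6.69123568e-05
  9.22405392e-01 -1.39388716e+00]
```

```bash
python3 -m inch '[[0,0,0,0.8,0.2,3,0],[0,0,0,0,0,4,0],[0,0,0,0,0,4,0],[0,0,0,0,0,3,0],[0,0,0,0,0,1.2,0],[0,0,0,0,0,0,0],[0,0,0,-1,0,0,0],[0,0,0,-1,0,0,0],[0,0,0,-1,0,0,0],[0,0,0,-1,0,0,0],[0,0,0,-1,0,0,0]]'
```

```text
t: 4.55
eef_pos: [448.9, 160.3, 63.3]
tcp_rot: [-3.142, -0.001, -3.103]
ft_force: [-6.2, 0.6, 5.1]
opening: 0.5
grip_force: 3.4
```

```bash
python3 -m inch '[[0,0,0,-1,0,0,0],[0,0,0,-1,0,0,0],[0,0,0,-0.7,0,0,0],[0,0,0,-0.3,0,0,0],[0,0,0,-0.2,0,0,0]]';python3 -m inch '[[0,0,0,-0.2,0,0,0],[0,0,0,0,0,0,0]]';python3 -m inch '[[0,0,0,-0.2,0,0,0],[0,0,0,0,0,0,0]]'
```

```text
t: 5.18
eef_pos: [480.6, 161.5, 63.2]
tcp_rot: [3.142, -0.001, -3.104]
ft_force: [-6.8, 0.1, 5.1]
opening: 0.504
grip_force: 3.6
t: 5.42
eef_pos: [482.3, 161.6, 63.2]
tcp_rot: [-3.142, -0.002, -3.103]
ft_force: [-8.3, -1.1, 5.4]
opening: 0.503
grip_force: 4.0
t: 5.68
eef_pos: [482.3, 161.6, 63.1]
tcp_rot: [-3.141, -0.006, -3.103]
ft_force: [-17.5, -0.2, 12.4]
opening: 0.502
grip_force: 8.6
```

```bash
python3 -m inch '[[0,0,0,2,0,0,0],[0,0,0,2,0,0,0],[0,0,0,2,0,0,0],[0,0,0,2,0,0,0],[0,0,0,0.6,0,0,0],[0,0,0,0,-2,0,0],[0,0,0,0,-2,0,0],[0,0,0,0,-2,0,0],[0,0,0,0,-2,0,0],[0,0,0,0,-2,0,0],[0,0,0,0,-0.8,0,0],[0,0,0,0,0,0,0]]'
```

```text
t: 7.18
eef_pos: [403.7, 50.3, 62.7]
tcp_rot: [3.142, 0.001, -3.105]
ft_force: [0.1, 0.3, -0.1]
opening: 0.5
grip_force: 0.0
```

```bash
python3 -m inch '[[0,0,0,-1,0,0,0],[0,0,0,-1,0,0,0],[0,0,0,-1,0,0,0],[0,0,0,-1,0,0,0],[0,0,0,-1,0,0,0],[0,0,0,-1,0,0,0],[0,0,0,-1,0,0,0],[0,0,0,-0.6,0,0,0],[0,0,0,-0.3,0,0,0],[0,0,0,-0.2,0,0,0]]';python3 -m inch '[[0,0,0,-0.2,0,0,0],[0,0,0,0,0,0,0]]';python3 -m inch '[[0,0,0,-0.2,0,0,0],[0,0,0,0,0,0,0]]'
```

```text
t: 8.43
eef_pos: [483.6, 54.2, 62.5]
tcp_rot: [3.141, -0.002, -3.103]
ft_force: [-6.9, -0.2, 6.3]
opening: 0.497
grip_force: 3.6
t: 8.68
eef_pos: [486.0, 54.2, 62.5]
tcp_rot: [3.141, -0.001, -3.103]
ft_force: [-4.9, -0.5, 3.7]
opening: 0.496
grip_force: 2.4
t: 8.93
eef_pos: [486.4, 54.3, 62.5]
tcp_rot: [3.141, -0.004, -3.103]
ft_force: [-12.1, -0.5, 9.2]
opening: 0.497
grip_force: 6.1
```

```bash
python3 -m inch '[[0,0,0,2,0,0,0],[0,0,0,2,0,0,0],[0,0,0,2,0,0,0],[0,0,0,2,0,0,0],[0,0,0,0.4,0,0,0],[0,0,0,0,-2,0,0],[0,0,0,0,-2,0,0],[0,0,0,0,-2,0,0],[0,0,0,0,-2,0,0],[0,0,0,0,-2,0,0],[0,0,0,0,-0.2,0,0],[0,0,0,0,0,0,0]]'; python3 -m inch '[[0,0,0,-1,0,0,0],[0,0,0,-1,0,0,0],[0,0,0,-1,0,0,0],[0,0,0,-1,0,0,0],[0,0,0,-1,0,0,0],[0,0,0,-1,0,0,0],[0,0,0,-1,0,0,0],[0,0,0,-0.6,0,0,0],[0,0,0,-0.3,0,0,0]]';python3 -m inch '[[0,0,0,-0.2,0,0,0],[0,0,0,0,0,0,0]]'
```

```text
t: 10.42
eef_pos: [408.5, -51.2, 62.6]
tcp_rot: [-3.142, 0.001, -3.104]
ft_force: [0.4, -0.2, 0.3]
opening: 0.501
grip_force: 0.0
t: 11.55
eef_pos: [486.7, -47.7, 62.6]
tcp_rot: [3.141, -0.002, -3.102]
ft_force: [-8.0, -1.7, 6.6]
opening: 0.5
grip_force: 4.1
t: 11.8
eef_pos: [488.8, -47.6, 62.6]
tcp_rot: [3.141, -0.001, -3.103]
ft_force: [-5.6, -0.4, 2.4]
opening: 0.499
grip_force: 2.5
```

```bash
python3 -m inch '[[0,0,0,-0.2,0,0,0],[0,0,0,0,0,0,0]]'; python3 -m inch '[[0,0,0,2,0,0,0],[0,0,0,0,0,-3,1],[0,0,0,0,0,-3,1],[0,0,0,0,-2,-1,1],[0,0,0,-2,-2,0,1],[0,0,0,-2,-1.7,0,1],[0,0,0,-2.2,0,0,1],[0,0,0,0,0,0,1]]'
python3 - <<'E'
from h import *
p=env.read_camera("top"); cv2.imwrite("pics/t1.png",cv2.resize(p["img"][120:320,140:440,::-1],(750,500)))
for k in("lock_wide","lock_mid","lock_narrow"):
    for d in env.trace(p,k)[:2]:
        P=cloud(p,d["mask"]);z=np.percentile(P[:,2],95);Q=P[P[:,2]>z-12]
        print(k,round(d["score"],2),*rect(Q),z)
E
```

```text
t: 12.05
eef_pos: [490.4, -47.5, 62.6]
tcp_rot: [3.141, -0.002, -3.103]
ft_force: [-7.4, 0.2, 4.4]
opening: 0.502
grip_force: 3.6
t: 13.05
eef_pos: [536.5, -103.3, 132.4]
tcp_rot: [-3.141, 0.001, -3.103]
ft_force: [-0.2, 0.7, 0.3]
opening: 0.005
grip_force: 0.0
lock_wide 0.56 [533.6  63.9] [71.2 72.9] 1.2 103.29747428128803
lock_mid 0.79 [ 399.7 -211.4] [ 68.7 192.9] 0.8 47.49896429235488
lock_mid 0.76 [526.  -15.7] [90.4 31.5] 19.9 96.98721255580848
lock_narrow 0.72 [529.6 164.6] [70.  59.5] 1.2 100.44928304762966
lock_narrow 0.61 [301.  220.8] [52.5  2.7] -21.4 45.34759644256836
```

View pics/t1.png

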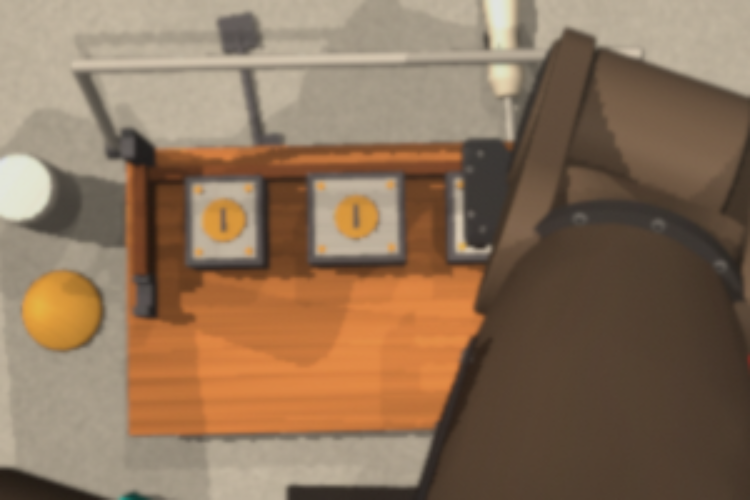

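All three locks are flush on the fence: narrow at (226,220), wide at (356,218) and mid partly hidden at (465,215). Now I'll lower to the right of mid and push the row left.

```bash
python3 -m inch '[[0,0,0,0,0,2,1],[0,0,0,0,0,2,1],[0,0,0,0,0,1.5,1],[0,0,0,0,0,1.1,1],[0,0,0,0,0,0,1]]'; python3 -m inch '[[0,0,0,0,0.8,0,1],[0,0,0,0,0.8,0,1],[0,0,0,0,0.8,0,1],[0,0,0,0,0.8,0,1],[0,0,0,0,0.8,0,1]]'
```

```text
t: 13.88
eef_pos: [534.8, -103.4, 66.1]
tcp_rot: [3.141, -0.001, -3.103]
ft_force: [-0.2, 0.7, 0.8]
opening: 0.006
grip_force: 0.0
t: 14.5
eef_pos: [533.7, -63.4, 67.1]
tcp_rot: [-3.141, 0.001, -3.103]
ft_force: [-0.3, -5.7, 2.3]
opening: 0.006
grip_force: 3.1
```

```bash
python3 -m inch '[[0,0,0,0,0.8,0,1],[0,0,0,0,0.8,0,1],[0,0,0,0,0.8,0,1],[0,0,0,0,0.8,0,1]]';  python3 -m inch '[[0,0,0,0,0.8,0,1],[0,0,0,0,0.8,0,1],[0,0,0,0,0.6,0,1]]'; python3 -m inch '[[0,0,0,0,0.4,0,1],[0,0,0,0,0.4,0,1]]'
```

```text
t: 15.0
eef_pos: [532.5, -31.9, 67.1]
tcp_rot: [-3.14, 0.001, -3.103]
ft_force: [-1.9, -11.0, 1.8]
opening: 0.003
grip_force: 5.2
t: 15.38
eef_pos: [531.7, -10.2, 67.1]
tcp_rot: [-3.14, 0.001, -3.102]
ft_force: [-1.0, -14.2, 1.9]
opening: 0.007
grip_force: 7.2
t: 15.62
eef_pos: [531.3, -2.4, 67.1]
tcp_rot: [-3.14, 0.001, -3.103]
ft_force: [-1.6, -14.4, 2.5]
opening: 0.005
grip_force: 7.2
```

```bash
python3 -m inch '[[0,0,0,0,0.4,0,1],[0,0,0,0,0.3,0,1],[0,0,0,0,0,0,1]]';  python3 -m inch '[[0,0,0,0,0.2,0,1],[0,0,0,0,0.2,0,1],[0,0,0,0,0,0,1]]'
```

```text
t: 16.0
eef_pos: [531.0, 4.9, 67.1]
tcp_rot: [-3.14, 0.001, -3.103]
ft_force: [-0.8, -9.8, 1.4]
opening: 0.001
grip_force: 5.1
t: 16.38
eef_pos: [530.9, 8.7, 67.1]
tcp_rot: [-3.14, 0.001, -3.103]
ft_force: [-0.3, -11.8, 2.1]
opening: 0.002
grip_force: 5.9
```

```bash
python3 -m inch '[[0,0,0,0,0.2,0,1],[0,0,0,0,0,0,1]]';  python3 -m inch '[[0,0,0,0,0.2,0,1],[0,0,0,0,0,0,1]]'; python3 -m inch '[[0,0,0,0,0.1,0,1],[0,0,0,0,0,0,1]]'
python3 - <<'E'
from h import *
p=env.read_camera("top"); cv2.imwrite("pics/t2.png",cv2.resize(p["img"][140:300,160:400,::-1],(720,480),interpolation=2))
for k in("lock_wide","lock_mid","lock_narrow"):
    for d in env.trace(p,k)[:2]:
        P=cloud(p,d["mask"]);z=np.percentile(P[:,2],95);Q=P[P[:,2]>z-12]
        print(k,round(d["score"],2),*rect(Q),z)
E
```

```text
t: 16.62
eef_pos: [530.8, 10.4, 67.1]
tcp_rot: [-3.14, 0.001, -3.103]
ft_force: [-1.1, -14.4, 2.5]
opening: 0.003
grip_force: 7.6
t: 16.88
eef_pos: [530.8, 10.6, 67.1]
tcp_rot: [-3.138, 0.001, -3.102]
ft_force: [-2.7, -32.7, 2.9]
opening: 0.005
grip_force: 16.1
t: 17.12
eef_pos: [530.8, 10.7, 67.1]
tcp_rot: [-3.137, 0.001, -3.102]
ft_force: [-3.6, -39.9, 1.6]
opening: 0.003
grip_force: 20.3
lock_wide 0.72 [531.2 139.1] [69.5 52.4] 1.4 103.43909558791795
lock_narrow 0.81 [528.3 196.2] [71.6 60.9] 4.4 100.29344199907314
```

View pics/t2.png

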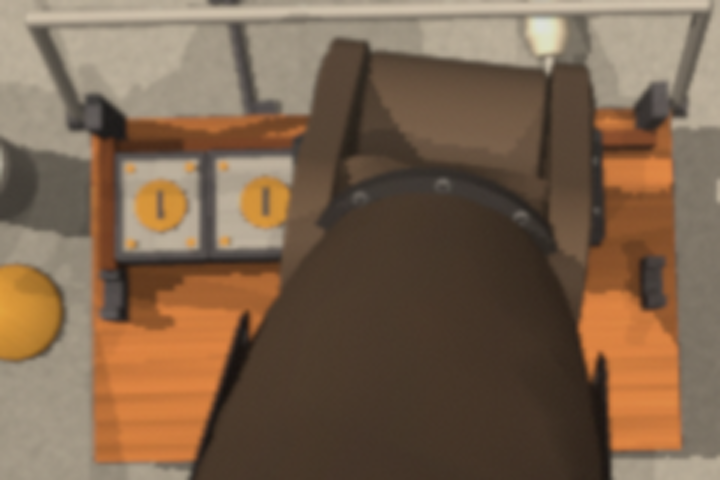

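The row hit a hard stop at 40 N: narrow is at the end plate (160,205) and wide is touching it (265,205). I'll back off and check.

```bash
python3 -m inch '[[0,0,0,0,-1,0,1],[0,0,0,0,-0.5,-2,1],[0,0,0,0,-1,-4,1],[0,0,0,2,-3,-4,1],[0,0,0,3,-4,-4,1],[0,0,0,3,-5,-2,1],[0,0,0,3,-5,0,1],[0,0,0,0,-5,0,1],[0,0,0,0,0,0,1]]'
python3 - <<'E'
from h import *
r=.038
for n in("top","scene"):
    p=env.read_camera(n)
    if n=="top": cv2.imwrite("pics/t3.png",cv2.resize(p["img"][140:300,160:400,::-1],(720,480),interpolation=2))
    for k in("lock_wide","lock_mid","lock_narrow"):
        for d in env.trace(p,k)[:2]:
            P=cloud(p,d["mask"]);z=np.percentile(P[:,2],95)
            if z<80: continue
            Q=P[P[:,2]>z-12]; c,s,a=rect(Q); dx,dy=c-[489,54]
            print(n,k,round(d["score"],2),c,s,a,"shelf",(dx+r*dy).round(1),(dy-r*dx).round(1))
E
```

```text
t: 18.45
eef_pos: [430.5, -235.8, 225.8]
tcp_rot: [-3.141, 0.001, -3.107]
ft_force: [0.1, 0.3, 0.4]
opening: 0.004
grip_force: 0.0
top lock_wide 0.88 [531.3 127.2] [70.4 73.1] 2.3 shelf 45.1 71.6
top lock_mid 0.71 [533.7  54.9] [69.8 67.6] 2.3 shelf 44.7 -0.8
top lock_narrow 0.74 [528.8 196.1] [70.  58.4] 1.7 shelf 45.2 140.6
scene lock_wide 0.91 [556.6 132.4] [135.5  86.7] 12.2 shelf 70.6 75.8
scene lock_mid 0.71 [529.5  53.9] [69.  67.6] 3.4 shelf 40.5 -1.6
scene lock_narrow 0.58 [555.2 200.5] [133.7  67.6] 11.3 shelf 71.8 144.0
```

View pics/t3.png

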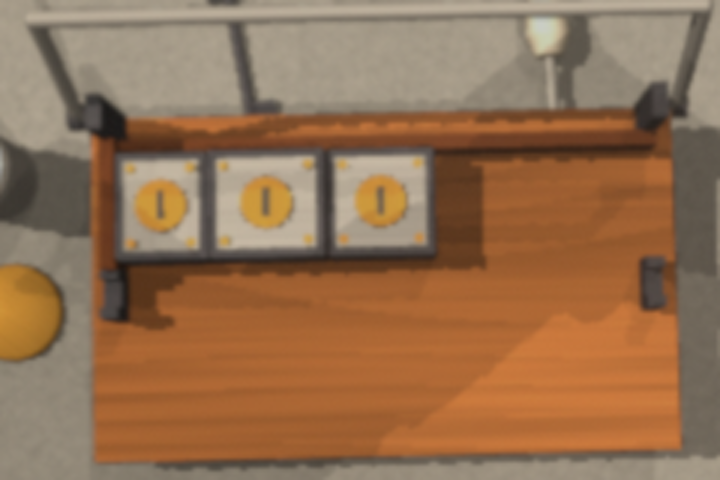

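The row is closed and square: shelf x 45 for each, y 140.6, 71.6 and -0.8. Next is the bail: go over the bar, come down behind it, and pull.

```bash
python3 -m inch '[[0,0,0,0,0,-4,1],[0,0,0,-3.9,3.4,0,1],[0,0,0,-3.9,3.4,0,1],[0,0,0,-3.9,3.4,0,1],[0,0,0,-3.9,3.4,0,1],[0,0,0,-3.9,3.4,0,1],[0,0,0,-3.9,3.4,0,1],[0,0,0,-0.3,0,0,1],[0,0,0,0,0,0,1]]'
python3 - <<'E'
from h import *
p=env.read_camera("top"); cv2.imwrite("pics/t4.png",p["img"][:,:,::-1])
P=cloud(p,np.ones((480,640),bool)); B=P[(P[:,2]>205)&(P[:,2]<240)&(P[:,1]>60)&(P[:,1]<240)&(abs(P[:,0]-622)<30)]
print(np.median(B,0).round(1)); print(env.state()["joints"])
E
```

```text
t: 19.98
eef_pos: [659.3, -20.5, 265.3]
tcp_rot: [3.142, -0.001, -3.102]
ft_force: [0.3, -0.0, -0.2]
opening: 0.008
grip_force: 0.0
[621.  163.3 228. ]
[-1.32011203e-01  5.00279460e-01  1.40101951e+00 -9.09369715e-05
  1.24085433e+00 -1.74095168e+00]
```

```bash
python3 -m inch '[[0,0,0,0,0,3,1],[0,0,0,0,0,2.8,1],[0,0,0,1,0,0,1],[0,0,0,1,0,-0.1,1],[0,0,0,1.2,0,-0.2,1],[0,0,0,1.2,0,-0.1,1]]'; python3 -m inch '[[0,0,0,1,0,-0.1,1],[0,0,0,1.2,0,0.1,1],[0,0,0,1.2,0,0.2,1],[0,0,0,1,0,0.2,1]]'; python3 -m inch '[[0,0,0,1,0,0.4,1],[0,0,0,1,0,0.5,1],[0,0,0,1.1,0,0.6,1]]'
```

```text
t: 20.78
eef_pos: [615.3, -22.6, 213.1]
tcp_rot: [-3.141, 0.003, -3.103]
ft_force: [2.2, -0.8, 2.6]
opening: 0.004
grip_force: 1.1
t: 21.28
eef_pos: [570.8, -24.1, 207.2]
tcp_rot: [3.141, -0.001, -3.103]
ft_force: [2.8, 0.6, -1.7]
opening: 0.004
grip_force: 1.1
t: 21.65
eef_pos: [540.2, -25.3, 192.2]
tcp_rot: [3.141, 0.0, -3.103]
ft_force: [2.7, -1.1, -2.9]
opening: 0.003
grip_force: 1.7
```

```bash
python3 -m inch '[[0,0,0,0.9,0,0.7,1],[0,0,0,0.9,0,0.8,1],[0,0,0,0.8,0,0.9,1],[0,0,0,0.7,0,0.9,1],[0,0,0,0,0,0,1]]'
python3 - <<'E'
from h import *
p=env.read_camera("top")
P=cloud(p,np.ones((480,640),bool)); B=P[(P[:,2]>125)&(P[:,2]<240)&(P[:,1]>100)&(P[:,1]<230)&(P[:,0]>400)&(P[:,0]<600)]
print(len(B),np.median(B,0).round(1),np.ptp(B,0))
E
```

```text
t: 22.28
eef_pos: [507.7, -26.6, 158.7]
tcp_rot: [3.141, 0.0, -3.103]
ft_force: [5.1, 0.5, -4.0]
opening: 0.002
grip_force: 2.1
448 [484.7 170.7 175.3] [116.5263375  128.38968908  54.8343579 ]
```

```bash
python3 -m inch '[[0,0,0,-0.6,0,0,1],[0,0,0,0,0,-2,1],[0,0,0,0,0,-2,1],[0,0,0,1.5,0,0,1],[0,0,0,1.5,0,0,1],[0,0,0,0,0,1,1],[0,0,0,0,0,1,1],[0,0,0,0,0,1,1],[0,0,0,0,0,1,1],[0,0,0,0,0,1,1]]'; python3 -m inch '[[0,0,0,0.2,0,1,1],[0,0,0,0,0,1,1],[0,0,0,0,0,1,1],[0,0,0,0,0,1,1]]'
```

```text
t: 23.58
eef_pos: [483.8, -27.5, 148.8]
tcp_rot: [3.141, -0.0, -3.103]
ft_force: [-0.2, -0.6, 0.6]
opening: 0.001
grip_force: 0.5
t: 24.08
eef_pos: [481.9, -27.6, 109.0]
tcp_rot: [3.142, 0.0, -3.103]
ft_force: [0.5, 1.1, 0.7]
opening: 0.001
grip_force: 0.4
```

Run:
```python
from h import *
p=env.read_camera("scene"); cv2.imwrite("pics/s5.png",cv2.resize(p["img"][180:420,180:480,::-1],(750,600)))
p=env.read_camera("top")
P=cloud(p,np.ones((480,640),bool)); B=P[(P[:,2]>108)&(P[:,2]<240)&(P[:,1]>100)&(P[:,1]<225)&(P[:,0]>400)&(P[:,0]<600)]
print(len(B),np.median(B,0).round(1),np.ptp(B,0))
```

```text
95 [470.1 158.1 108.9] [ 10.85290831 118.66705194   4.10408834]
```

View pics/s5.png

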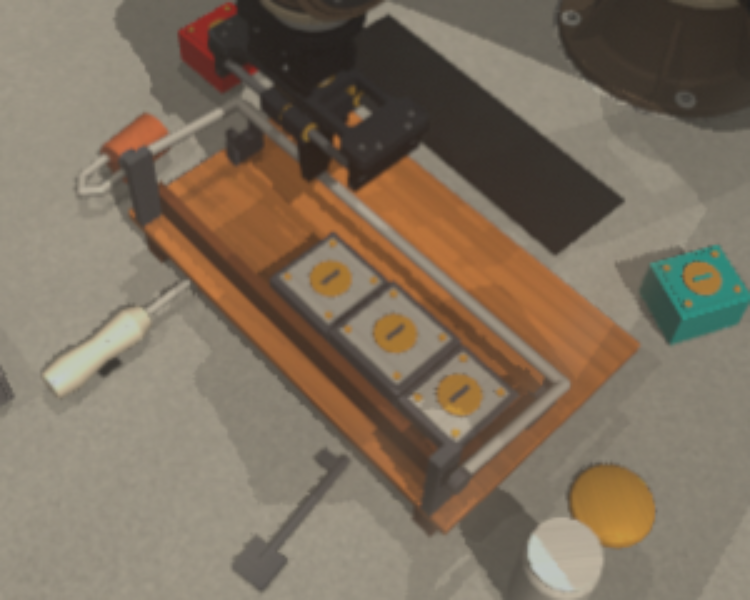

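The bar sits under the fingertips at about (320,175) and is nearly down, with the row undisturbed. I'll keep pressing.

```bash
python3 -m inch '[[0,0,0,0,0,0.8,1],[0,0,0,0,0,0.8,1],[0,0,0,0,0,0.5,1],[0,0,0,0,0,0.2,1]]'; python3 -m inch '[[0,0,0,0,0,0.2,1],[0,0,0,0,0,0,1]]';python3 -m inch '[[0,0,0,0,0,0.2,1],[0,0,0,0,0,0,1]]'
```

```text
t: 24.68
eef_pos: [481.8, -27.5, 86.3]
tcp_rot: [3.141, -0.0, -3.103]
ft_force: [1.6, 0.2, 0.9]
opening: 0.008
grip_force: 0.4
t: 24.92
eef_pos: [482.0, -27.6, 85.0]
tcp_rot: [-3.142, 0.001, -3.103]
ft_force: [-0.1, -0.1, 5.0]
opening: 0.008
grip_force: 2.7
t: 25.18
eef_pos: [482.1, -27.6, 84.4]
tcp_rot: [-3.141, 0.002, -3.103]
ft_force: [-5.7, 0.7, 27.6]
opening: 0.006
grip_force: 13.8
```

The bar hit a hard stop at about z 80. I'll retract clear and verify.

```bash
python3 -m inch '[[0,0,0,0,0,-1,1],[0,0,0,0,0,-4,1],[0,0,0,0,0,-5,1],[0,0,0,0,-4,-4,1],[0,0,0,0,-5,0,1],[0,0,0,0,-5,0,1],[0,0,0,0,-5,0,1],[0,0,0,0,-3,0,1],[0,0,0,0,0,0,1]]'
python3 - <<'E'
from h import *
r=.038
p=env.read_camera("top"); cv2.imwrite("pics/t6.png",cv2.resize(p["img"][140:300,120:400,::-1],(784,448),interpolation=2))
P=cloud(p,np.ones((480,640),bool)); x=P[:,0]-489+r*(P[:,1]-54); y=(P[:,1]-54)-r*(P[:,0]-489)
B=np.c_[x,y,P[:,2]][(abs(x+10)<15)&(abs(y)<165)&(P[:,2]>70)&(P[:,2]<125)]; print("bar",len(B),np.median(B,0).round(1),np.percentile(B[:,2],90))
for k in("lock_wide","lock_mid","lock_narrow"):
    for d in env.trace(p,k)[:2]:
        P=cloud(p,d["mask"]);z=np.percentile(P[:,2],95)
        if z<80: continue
        Q=P[P[:,2]>z-9]; c,s,a=rect(Q); dx,dy=c-[489,54]
        print(k,c,s,a,"shelf",(dx+r*dy).round(1),(dy-r*dx).round(1))
E
```

```text
t: 26.3
eef_pos: [489.8, -249.0, 222.3]
tcp_rot: [3.141, -0.0, -3.106]
ft_force: [-0.2, -0.0, -0.3]
opening: 0.009
grip_force: 0.0
bar 878 [-9.9  0.2 84.1] 86.53781194824498
lock_wide [531.3 128. ] [69.8 74.8] 1.7 shelf 45.1 72.4
lock_wide [533.4  56.5] [70.1 69.4] 1.0 shelf 44.5 0.8
lock_mid [534.3  56.3] [70.4 68.5] 3.2 shelf 45.4 0.6
lock_narrow [528.7 195.2] [69.9 60.3] 1.8 shelf 45.1 139.7
```

View pics/t6.png

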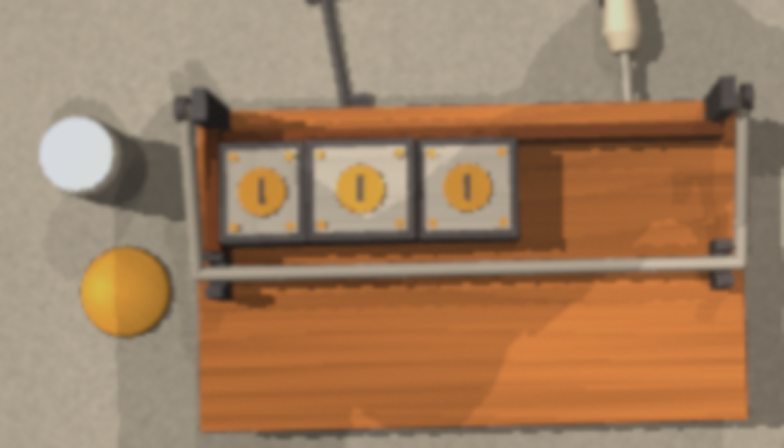

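The bar lies in both cradles, left (218,270) and right (720,260), at shelf (-10, z 80). The row behind it is closed and square, so I'm handing in.

```bash
python3 -c "
from cell import env
print(env.job_done())"
```

```text
the job is handed in; nothing more can be done
None
```

I slid the three locks into a closed row against the fence and left end plate, laid the bail down in its cradles, and handed the job in at about 26 s of robot time; the camera check just before agreed, and the hand-in returned no verdict.

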